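# Fetch the turning pin from among the plaster models

## Task

Three plaster models stand round the steel turning pin on the round bat: first move all three off onto the flat side board, standing upright, while the pin is left where it is. Then draw the pin straight up out of its bush and seat it in the hole of the wooden pin block, collar down on the block, and only after that stand every model back upright on the very spot of the bat where it stood at the start. Leave the casting ring and the jar alone.

Things in the scene. Friction and masses are not known exactly. Their poses are not given: they have to be found in the camera images.
- bat: Fixed round grey bat, 236 mm diameter, 10 mm thick. Origin: centre of its underside, on the bench, z up. In its middle a dark steel bush, 38 mm outer diameter, top 42 mm above the bench, bore 22 mm. Three flat brown round marks (70 mm, no height) lie 74 mm from the middle, at 0, 120, 240 degrees from own x; at the start one model stands on each (within 4 mm), which on which varies.
- side_board: Fixed flat brown wooden board, 200 (own x) by 220 (own y) by 12 mm thick: the side area. Origin: centre of its underside; its top is 12 mm above the bench. It lies left or right of the bat, the pin block on the other side.
- pin_block: Fixed dark wooden block, 90 x 90 x 50 mm high, with one round upright hole in the middle of its top, 36 mm diameter and 45 mm deep. Origin: centre of its underside; the top is 50 mm above the bench. It lies on the other side of the bat from the side board.
- pin: Loose upright steel turning pin, 0.3 kg. From below: shaft 20 mm diameter, 30 long; collar 46 diameter, 5 thick; grip 28 diameter, 36 long. Origin: centre of the shaft's lower end, z towards the grip. Starts with the shaft in the bat's bush (1 mm play), collar resting on it, origin 12 mm above the bench; it must rise 30 mm to be free. Seated in the block: origin 20 mm above the bench.
- round_model: Loose solid white plaster model: plain round cylinder, 60 mm diameter, 125 mm high, about 0.34 kg. Origin: centre of its underside, z up. Starts standing on the bat (underside 10 mm above the bench).
- square_model: Loose solid white plaster model: square prism, 50 x 50 mm, 120 mm high, about 0.32 kg. Origin: centre of its underside, z up, x and y square to its faces; any yaw. Starts standing on the bat.
- bottle_model: Loose solid white plaster model of a bottle: round body 60 mm diameter up to 70 mm, shoulder narrowing up to 88 mm, then a straight neck 34 mm diameter up to the top at 130 mm; about 0.28 kg. Origin: centre of its underside, z up. Starts standing on the bat.
- casting_ring: Bystander: loose white plaster ring, 96 mm outer diameter, 45 mm high, beyond the bat. Origin: centre of its underside.
- jar: Bystander: loose white jar with orange lid, 64 mm diameter, 85 mm high, beyond the bat. Origin: centre of its underside.

How it is judged:
On the way, in this order (a step that is already met when the one before it is completed fails the run):
1. all three models stand upright on the side board, released, while the pin is still in its bush (x of round_model in the frame of side_board between -0.1 and 0.1 m and y of round_model in the frame of side_board between -0.11 and 0.11 m and z of round_model in the frame of side_board between 0.007 and 0.018 m and angle between each of round_model, square_model, bottle_model's own z axis and vertical below 0.1 rad and x of square_model in the frame of side_board between -0.1 and 0.1 m and y of square_model in the frame of side_board between -0.11 and 0.11 m and z of square_model in the frame of side_board between 0.007 and 0.018 m and x of bottle_model in the frame of side_board between -0.1 and 0.1 m and y of bottle_model in the frame of side_board between -0.11 and 0.11 m and z of bottle_model in the frame of side_board between 0.007 and 0.018 m and contact force between the fingers and round_model below 0.1 N and contact force between the fingers and square_model below 0.1 N and contact force between the fingers and bottle_model below 0.1 N and distance of pin from where it was at the start of the episode below 0.012 m), for 0.2 s.
2. the pin is seated upright in the pin block, collar on its top, and released, with all three models still standing on the side board (horizontal distance between pin and pin_block below 0.012 m and z of pin in the frame of pin_block between 0.016 and 0.025 m and angle between each of pin, round_model, square_model, bottle_model's own z axis and vertical below 0.1 rad and linear speed of pin below 0.02 m/s and angular speed of pin below 0.2 rad/s and contact force between the fingers and pin below 0.1 N and x of round_model in the frame of side_board between -0.1 and 0.1 m and y of round_model in the frame of side_board between -0.11 and 0.11 m and z of round_model in the frame of side_board between 0.007 and 0.018 m and x of square_model in the frame of side_board between -0.1 and 0.1 m and y of square_model in the frame of side_board between -0.11 and 0.11 m and z of square_model in the frame of side_board between 0.007 and 0.018 m and x of bottle_model in the frame of side_board between -0.1 and 0.1 m and y of bottle_model in the frame of side_board between -0.11 and 0.11 m and z of bottle_model in the frame of side_board between 0.007 and 0.018 m), for 0.2 s.
At the end, for the whole second after the job is handed in: Each of the three models stands upright (within 0.1 rad) and at rest within 15 mm of where it stood at the start (its yaw does not matter), and the pin is seated upright and at rest in the pin block's hole (within 12 mm of the block's middle, collar on the block's top) (horizontal distance between pin and pin_block below 0.012 m and z of pin in the frame of pin_block between 0.016 and 0.025 m and angle between each of pin, round_model, square_model, bottle_model's own z axis and vertical below 0.1 rad and linear speed of each of pin, round_model, square_model, bottle_model below 0.02 m/s and angular speed of each of pin, round_model, square_model, bottle_model below 0.2 rad/s and distance of each of round_model, square_model, bottle_model from where it was at the start of the episode below 0.015 m); the robot touches nothing.
It fails at once if a bystander (casting ring or jar) is moved by more than 30 mm (distance of any of casting_ring, jar from where it was at the start of the episode above 0.03 m).
It fails at once if a model is knocked over (angle between any of round_model, square_model, bottle_model's own z axis and vertical above 0.7 rad).
It also fails if it takes over 144 s, if anything falls off the work surface, if the arm or the gripper's body presses on something with over 40 N, if the wrist force passes 120 N, or if a joint passes its speed limit or range.

## Robot

A 6-joint arm with a two-finger parallel gripper is mounted at the origin on the work surface. World frame = base frame: x ahead of the robot, y to its left, z up, the work surface at z = 0. Lengths are in m, angles in rad, forces in N, time in s.
With the tool pointing down it reaches from about 0.325 to 0.85 m from the base axis. Payload 15.5 kg.
Tool frame: the origin (TCP) lies at the very end of the fingers, on their centre line; the grasp point (between the pads) lies 19 mm behind it; x points along the fingers, y is the direction in which the jaws open and shut, and the axes are right-handed (so a half turn about x gives the same grasp; the last joint's range is limited). The gripper opens to 91 mm and grips with 3 to 60 N. Pads are 32 mm wide; open, the fingers measure 118 mm over their backs; the gripper's body (76 mm by 178 mm) begins 60 mm behind the grasp point.
Start: joints at [-1.363, 0.494, 1.345, -0, 1.302, -0.096], TCP at [0.186, -0.597, 0.214] pointing down, gripper open.
Joint ranges: [-2.91, 2.91], [-0.82, 2.16], [0.22, 2.67], [-1.22, 4.37], [0.12, 2.79], [-3.08, 3.08]. Speed limits (rad/s): [1.89, 1.89, 2.57, 3.01, 3.01, 3.01].

## Interface

Orientations are given as [roll, pitch, yaw] about the fixed x, y, z axes, in that order (R = Rz(yaw) Ry(pitch) Rx(roll)).
In Python, from workcell import env gives the robot as it stands.
- The arm moves only by the tool arm_command, never from a script. Its argument "deltas" is one flat list of numbers, 7 for each row, row after row: the shift along the tool's x, y, z in m, then the turn, a rotation vector about the tool's x, y, z in degrees, then the finger opening in m, from 0 to 0.0912. In form: [tx, ty, tz, ax, ay, az, fingers, tx, ty, tz, ax, ay, az, fingers, ...]. A call has 1 to 10 rows; each row shifts and turns the commanded pose from where the row before left it, along the tool's axes as they then stand; what a row does not reach is not made up. A row lasts 1/8 s, in which the tool goes at most 62.5 mm and 10.7 degrees, less where a joint would pass 70% of its speed; a pose out of reach is approached as far as the arm can. A call is refused whole if a number of a shift passes 0.0625 or a number of a turn 10.7, either way. A call with a gripper value outside its range is refused whole. The fingers move at their own pace and stop on an object; "grip_force" is the grip in N (left out, the last holds). Time passes only in rows, so rows that do not move let the fingers close. It gives the time, the measured TCP pose, the force and the opening at its end, in the units of the state.
- env.get_obs(): the state, without advancing time (a new reading comes with each control period).
- env.camera(name): name is "scene" or "top" or "wrist"; returns a dict with "frame" (384x512x3 uint8, blue, green, red), "z_map" (384x512 float32, m along the optical axis (not along the pixel's ray), 0 where there is no reading), "vertical_fov" (degrees; the focal length in pixels is half the picture's height over the tangent of half this angle, whatever the lens; pixels are square), "cx", "cy" (the principal point, pixels), "extrinsics" (4x4, takes a point from camera to world coordinates). Camera axes: x right, y down, z forward; pixel columns grow to the right and rows downward; lengths in m; the calibration is good to about 2 mm. A picture is of the moment at which its call begins.
- env.job_done(): hands the job in, once; it reports no verdict.
Trained networks look in a picture, given as the dict that the camera call returned (one of the last four; its "shot" number tells which), for a name from the list of things; names that differ only in an ending like _2 or _b are one class to them, and where a whole thing is asked for, a point or a joint stands for the part that bears it (a point fixed in the world has none). Each returns a list of dicts, best first, with "confidence" (0 to 1); they miss things now and then, are a little off and sometimes report something else, mostly with a low value. They report only what shows in the picture. A call takes as long as a camera call.
- env.recognise(target, picture): "extent" ([centre column, centre row, width, height] in pixels, round what is visible of it).
- env.trace(target, picture): "pixels" (384x512 bool, what is visible of it) and "extent" ([centre column, centre row, width, height] in pixels, round what is visible of it).
The state is a dict: "clock": time; "joints": joint angles; "dq": joint speeds; "joint_torque": joint torques, N m; "tool_pos": TCP position; "orientation": TCP orientation; "contact_force": force on the tool from outside, world axes, zero at the start; "wrist_torque": the same for the moment, N m; "opening": opening from 0.0 (shut) to 1.0 (fully open).
Only numpy, scipy, OpenCV 4.12 (cv2) and the standard library are available. Lean on these libraries where they do the work, as an engineer would, in place of code of your own. Each camera call takes 0.05 s, during which the arm holds its last target. There are 200 camera calls.

## Working session

There is one attempt and no reset: what is moved stays moved. The work goes in short steps, Python scripts to look and compute and a tool call to move; the robot and the scene stay as the last step left them, time stands still between calls to the robot, and variables do not carry over. Pictures are saved under pics/ and viewed, about 12 in all and at most 16, crops included, and the job is handed in when it is done.

Besides the shell and the picture viewer there is one more tool, called after "Call:" as name(argument=value, ...) on one line, values as JSON. arm_command: Moves the arm, as the interface text tells. Its arguments: {"type":"object","properties":{"deltas":{"type":"array"},"grip_force":{"type":"number"}},"required":["deltas"]}

```bash
mkdir -p pics
cat > h.py <<'E'
import numpy as np, cv2
from workcell import env
def pts(c, m=None):
    z=c["z_map"]; f=z.shape[0]/2/np.tan(np.radians(c["vertical_fov"])/2)
    v,u=np.nonzero((z>0) if m is None else (m&(z>0))); d=z[v,u]
    P=np.c_[(u-c["cx"])/f*d,(v-c["cy"])/f*d,d]; T=np.array(c["extrinsics"])
    return P@T[:3,:3].T+T[:3,3]
def circ(P):
    A=np.c_[2*P[:,:2],np.ones(len(P))]; s=np.linalg.lstsq(A,(P[:,:2]**2).sum(1),rcond=None)[0]
    return s[:2],np.sqrt(s[2]+s[:2]@s[:2])
def topof(P,h,t=.004): return P[abs(P[:,2]-h)<t]
def rect(P): return cv2.minAreaRect((P[:,:2]*1000).astype(np.float32))
def encl(P): return cv2.minEnclosingCircle((P[:,:2]*1000).astype(np.float32))
E
python3 - <<'E'
from h import *
print(env.get_obs())
N=dict(bat=.01,side_board=.012,pin_block=.05,pin=.083,round_model=.135,square_model=.13,bottle_model=.14,casting_ring=.045,jar=.085)
ims=[]
for cam in("top","scene"):
    c=env.camera(cam); ims.append(c["frame"]); print(cam,c["extrinsics"],c["vertical_fov"])
    for n,h in N.items():
        for r in env.trace(n,c)[:2]:
            P=pts(c,r["pixels"]); 
            if len(P)<10: continue
            Q=topof(P,h); print(n,round(r["confidence"],2),np.round(r["extent"]),"zmax",np.percentile(P[:,2],[50,98]).round(3),len(Q), end=" ")
            if len(Q)>10: print("med",np.median(Q[:,:2],0).round(4),"rect",np.round(np.hstack(rect(Q)[:2]),1),round(rect(Q)[2],1),"enc",np.round(np.hstack(encl(Q)),1))
            else: print()
cv2.imwrite("pics/a.png",np.hstack(ims)[:, :, :]) 
cv2.imwrite("pics/a.png",cv2.resize(np.vstack(ims),None,fx=.78,fy=.78))
E
```

```text
{'clock': 0.0, 'joints': array([-1.36348862e+00,  4.94159207e-01,  1.34612434e+00,  1.46275161e-05,
        1.30250083e+00, -9.55280097e-02]), 'dq': array([-0.00015083, -0.00093987,  0.00043086, -0.00071173,  0.0002537 ,
       -0.00026051]), 'joint_torque': array([-1.84503893e-03, -8.78814054e+01, -3.81846607e+01,  7.04535493e-02,
        5.32450725e-02, -9.29748762e-05]), 'tool_pos': array([ 0.18630593, -0.59619235,  0.21335547]), 'orientation': array([-1.67815494,  1.56960451,  1.76626955]), 'contact_force': array([-7.34469374e-01,  3.52408606e-01, -7.24511337e-04]), 'wrist_torque': array([-0.01326609, -0.05011493,  0.0172362 ]), 'opening': 0.9995785891776517}
top [[-0.02632058 -0.99182108  0.12489267  0.52042297]
 [-0.99925912  0.02961334  0.02458156 -0.00443261]
 [-0.028079   -0.12415314 -0.9918657   0.84304541]
 [ 0.          0.          0.          1.        ]] 56.84113884057784
bat 0.91 [272. 218. 100. 101.] zmax [0.01  0.013] 5386 med [ 0.5702 -0.0149] rect [560.5 -10.1 224.2 233.9] 4.7 enc [565.7 -10.3 117.7]
bat 0.74 [204. 150.  45.  45.] zmax [0.042 0.047] 62 med [0.7362 
[... 2218 characters left out ...]
9.8]
square_model 0.62 [249. 149.  20.  44.] zmax [0.106 0.131] 313 med [ 0.541 -0.076] rect [539.6 -77.2  50.4  50.2] 24.7 enc [540.1 -76.   33.2]
square_model 0.52 [385. 249.  51.  52.] zmax [0.048 0.052] 0 
bottle_model 0.57 [291. 171.  24.  42.] zmax [0.086 0.141] 126 med [0.5263 0.0522] rect [526.3  52.3  30.5  31.6] 15.1 enc [525.9  51.8  16.5]
bottle_model 0.19 [266. 174.  11.  20.] zmax [0.072 0.085] 1 
casting_ring 0.81 [275. 261.  34.  48.] zmax [0.042 0.047] 473 med [0.7369 0.1439] rect [734.5 141.6  94.4  91.8] 33.4 enc [734.  141.7  47.9]
jar 0.95 [182. 195.  25.  34.] zmax [0.074 0.087] 316 med [ 0.7448 -0.149 ] rect [ 745.1 -149.6   51.4   52.3] 15.6 enc [ 744.6 -148.7   27.3]
```

View pics/a.png

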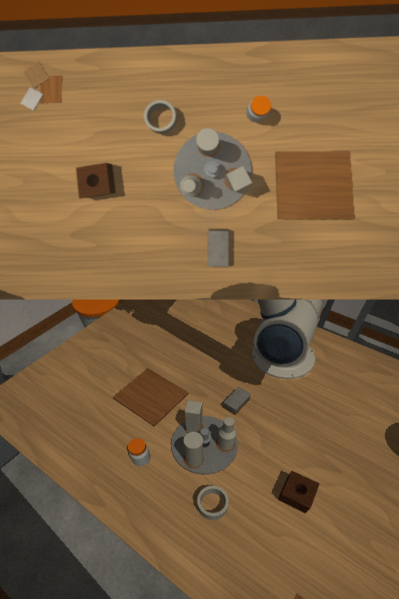

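```bash
cat >> h.py <<'E'
from scipy.spatial.transform import Rotation as Ro
def Rt(psi): # psi: world angle (deg) of jaw axis, tool down
    c,s=np.cos(np.radians(psi)),np.sin(np.radians(psi)); return np.array([[0,c,s],[0,s,-c],[-1,0,0]])
def state():
    o=env.get_obs(); R=Ro.from_euler("xyz",o["orientation"]).as_matrix()
    return o,np.array(o["tool_pos"]),R,np.degrees(np.arctan2(R[1,1],R[0,1]))
def go(p,psi=None):
    o,t,R,y=state(); psi=y if psi is None else psi
    d=R.T@(np.array(p)-t); r=np.degrees(Ro.from_matrix(R.T@Rt(psi)).as_rotvec())
    d2=Rt(psi).T@(np.array(p)-t)
    print("now",t.round(4),"psi",round(y,1),"| shift",d.round(4),"turn",r.round(2),"| shift after turn",d2.round(4))
E
python3 -c "
from h import *
go((.55,-.01,.33),-90);go((.55,-.01,.33),90);go((.55,-.01,.33))"
```

```text
now [ 0.1864 -0.5966  0.2139] psi -72.7 | shift [-0.1161 -0.4514 -0.522 ] turn [17.35 -0.   -0.  ] | shift after turn [-0.1161 -0.5866 -0.3636]
now [ 0.1864 -0.5966  0.2139] psi -72.7 | shift [-0.1161 -0.4514 -0.522 ] turn [-162.65    0.     -0.  ] | shift after turn [-0.1161  0.5866  0.3636]
now [ 0.1864 -0.5966  0.2139] psi -72.7 | shift [-0.1161 -0.4514 -0.522 ] turn [ 0. -0. -0.] | shift after turn [-0.1161 -0.4514 -0.522 ]
```

Call:
arm_command(deltas=[-0.03,0,0,0,0,0,0.0912,-0.03,0,0,0,0,0,0.0912,-0.007,-0.0376,-0.0435,0,0,0,0.0912,-0.007,-0.0376,-0.0435,0,0,0,0.0912,-0.007,-0.0376,-0.0435,0,0,0,0.0912,-0.007,-0.0376,-0.0435,0,0,0,0.0912,-0.007,-0.0376,-0.0435,0,0,0,0.0912,-0.007,-0.0376,-0.0435,0,0,0,0.0912,-0.007,-0.0376,-0.0435,0,0,0,0.0912,-0.007,-0.0376,-0.0435,0,0,0,0.0912], grip_force=30)

```text
clock: 2.25
tool_pos: [0.4296, -0.204, 0.3304]
orientation: [2.31, 1.57, -0.529]
contact_force: [0.6, -0.8, -0.2]
opening: 0.997
```

Call:
arm_command(deltas=[0,-0.0376,-0.0435,0,0,0,0.0912,0,-0.0376,-0.0435,0,0,0,0.0912,0,-0.0376,-0.0435,0,0,0,0.0912,0,-0.0376,-0.0435,0,0,0,0.0912,0,0,0,0,0,0,0.0912,0,0,0,0,0,0,0.0912])

```text
clock: 3.0
tool_pos: [0.5498, -0.0103, 0.3298]
orientation: [0.219, 1.57, -2.619]
contact_force: [0.3, -0.4, -1.1]
opening: 1.002
```

```bash
cat > look.py <<'E'
from h import *
import sys
def look(names,cams=("wrist",),save=None):
    N=dict(bat=.01,side_board=.012,pin_block=.05,pin=.083,round_model=.135,square_model=.13,bottle_model=.14)
    ims=[]
    for cam in cams:
        c=env.camera(cam); ims.append(c["frame"])
        for n in names:
            for r in env.trace(n,c)[:1]:
                P=pts(c,r["pixels"])
                if len(P)<10: continue
                top=np.percentile(P[:,2],97); Q=topof(P,top,.004)
                if len(Q)>10: print(cam,n,round(r["confidence"],2),"top",top.round(4),"nominal",N[n],len(Q),"rect",np.round(np.hstack(rect(Q)[:2]),1),round(rect(Q)[2],1),"enc",np.round(np.hstack(encl(Q)),1))
    if save: cv2.imwrite(f"pics/{save}.png",cv2.resize(np.hstack(ims),None,fx=1.5/len(ims),fy=1.5/len(ims)))
E
python3 - <<'E'
from look import *
look(["bat","pin","round_model","square_model","bottle_model"],save="w1"); o,t,R,y=state(); print(t,y,o["joints"])
E
```

```text
wrist bat 0.9 top 0.0119 nominal 0.01 8043 rect [568.5  -5.1 225.7 233.8] 60.0 enc [566.4  -8.8 117.7]
wrist pin 0.9 top 0.0839 nominal 0.083 234 rect [566.2  -8.7  27.1  25.5] 16.9 enc [566.3  -9.   13.8]
wrist round_model 0.79 top 0.1362 nominal 0.135 1648 rect [639.6   1.1  57.9  58.2] 17.2 enc [639.2   1.6  29.8]
wrist square_model 0.94 top 0.1311 nominal 0.13 1068 rect [535.9 -75.9  49.5  49.5] 25.3 enc [536.  -75.5  33.2]
wrist bottle_model 0.81 top 0.1408 nominal 0.14 439 rect [521.6  52.2  32.1  32.5] 16.5 enc [521.3  52.   16.9]
[ 0.54982979 -0.01104528  0.33007569] -72.7235676880361 [-1.28642296e-01  2.91972018e-01  1.35124358e+00 -4.99656792e-05
  1.49821220e+00  1.14062702e+00]
```

View pics/w1.png

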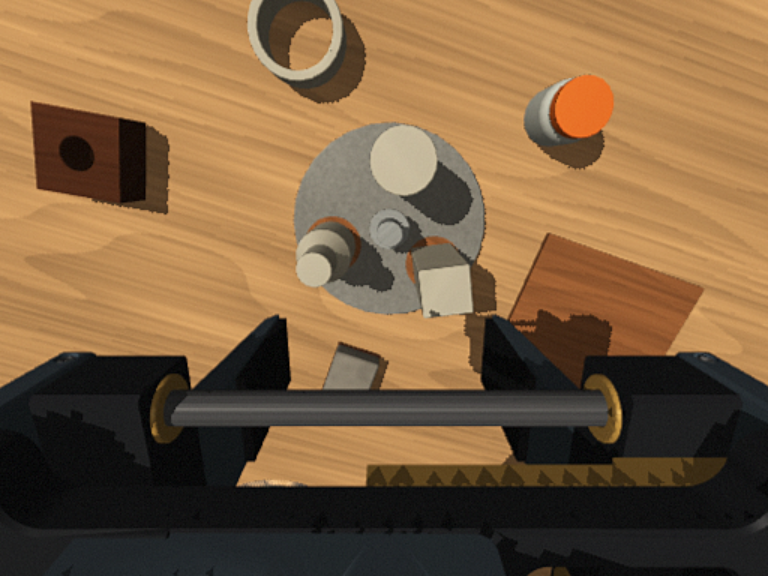

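```bash
python3 -c "
from h import *
go((.536,-.0757,.084),-64.7)"
```

```text
now [ 0.5498 -0.011   0.3301] psi -72.7 | shift [0.2461 0.0576 0.0324] turn [-8.02 -0.01 -0.01] | shift after turn [0.2461 0.0525 0.0401]
```

Call:
arm_command(deltas=[0,0,0,-8,0,0,0.0912,0,0.0265,0.02,0,0,0,0.0912,0,0.026,0.02,0,0,0,0.0912,0.05,0,0,0,0,0,0.0912,0.05,0,0,0,0,0,0.0912,0,0,0,0,0,0,0.0912,0,0,0,0,0,0,0.0912])

```text
clock: 4.18
tool_pos: [0.5373, -0.0752, 0.2318]
orientation: [2.448, 1.569, -0.251]
contact_force: [0.9, -0.1, 0.3]
opening: 0.997
```

```bash
python3 -c "
from look import *
look(['square_model'])
go((.536,-.0757,.084),-64.7)"
```

```text
wrist square_model 0.98 top 0.1311 nominal 0.13 2011 rect [536.  -76.1  48.9  49.9] 25.4 enc [536.  -75.9  33.6]
now [ 0.5376 -0.0751  0.2321] psi -64.7 | shift [ 0.1481 -0.0005  0.0021] turn [ 0.05 -0.15 -0.12] | shift after turn [ 0.1481 -0.0002  0.0017]
```

Good agreement. Descend and close on the square model.

Call:
arm_command(deltas=[0.05,0,0.001,0,0,0,0.0912,0.05,0,0,0,0,0,0.0912,0.03,0,0,0,0,0,0.0912,0.018,0,0,0,0,0,0.0912,0,0,0,0,0,0,0.0912,0,0,0,0,0,0,0.04,0,0,0,0,0,0,0.04,0,0,0,0,0,0,0.04,0,0,0,0,0,0,0.04,0,0,0,0,0,0,0.04], grip_force=30)

```text
clock: 5.52
tool_pos: [0.5357, -0.0753, 0.0821]
orientation: [2.336, 1.57, -0.363]
contact_force: [-0.1, -1.3, 3.7]
opening: 0.547
```

```bash
python3 -c "
from h import *
print(env.get_obs()['opening'],env.get_obs()['contact_force'])
go((.46,-.245,.086),-64.7)"
```

```text
0.5467957658510513 [-0.08631035 -1.31890164  3.69125507]
now [ 0.5357 -0.0753  0.0821] psi -64.7 | shift [-0.0039  0.1209  0.141 ] turn [ 0.05 -0.02 -0.02] | shift after turn [-0.0039  0.1211  0.1409]
```

Call:
arm_command(deltas=[-0.01,0,0,0,0,0,0.04,-0.025,0,0,0,0,0,0.04,-0.025,0,0,0,0,0,0.04,0,0.02,0.023,0,0,0,0.04,0,0.03,0.035,0,0,0,0.04,0,0.03,0.035,0,0,0,0.04,0,0.025,0.03,0,0,0,0.04,0,0.016,0.018,0,0,0,0.04,0,0,0,0,0,0,0.04,0,0,0,0,0,0,0.04])

```text
clock: 6.78
tool_pos: [0.4599, -0.2445, 0.1421]
orientation: [-1.885, 1.57, 1.699]
contact_force: [-0.4, -0.6, -3.8]
opening: 0.548
```

```bash
python3 -c "
from h import *
print(env.get_obs()['opening'],env.get_obs()['contact_force'])
go((.46,-.245,.085),-64.7)"
```

```text
0.5482088963747438 [-0.43739582 -0.60726129 -3.82611255]
now [ 0.4599 -0.2445  0.1421] psi -64.7 | shift [0.0571 0.0005 0.0001] turn [ 0.04 -0.01  0.02] | shift after turn [0.0571 0.0005 0.0001]
```

Weight shows (~3 N), holding. Lower, release, lift.

Call:
arm_command(deltas=[0.03,0,0,0,0,0,0.04,0.018,0,0,0,0,0,0.04,0.007,0,0,0,0,0,0.04,0.003,0,0,0,0,0,0.04,0,0,0,0,0,0,0.04,0,0,0,0,0,0,0.07,0,0,0,0,0,0,0.08,0,0,0,0,0,0,0.0912,-0.03,0,0,0,0,0,0.0912,-0.05,0,0,0,0,0,0.0912])

```text
clock: 8.02
tool_pos: [0.4591, -0.2444, 0.1638]
orientation: [-1.049, 1.568, 2.535]
contact_force: [0.5, 0.1, 0.2]
opening: 0.998
```

```bash
python3 -c "
from h import *
go((.5213,.0522,.23),-64.7)"
```

```text
now [ 0.4591 -0.2444  0.1638] psi -64.7 | shift [-0.0658 -0.2416 -0.1831] turn [0.04 0.09 0.15] | shift after turn [-0.0662 -0.2416 -0.183 ]
```

Call:
arm_command(deltas=[-0.05,0,0,0,0,0,0.0912,-0.016,-0.0196,-0.015,0,0,0,0.0912,0,-0.04,-0.03,0,0,0,0.0912,0,-0.04,-0.03,0,0,0,0.0912,0,-0.04,-0.03,0,0,0,0.0912,0,-0.04,-0.03,0,0,0,0.0912,0,-0.04,-0.03,0,0,0,0.0912,0,-0.022,-0.018,0,0,0,0.0912,0,0,0,0,0,0,0.0912,0,0,0,0,0,0,0.0912])

```text
clock: 9.28
tool_pos: [0.5216, 0.0513, 0.2299]
orientation: [0.361, 1.571, -2.338]
contact_force: [0.4, -0.0, 0.4]
opening: 1.0
```

```bash
python3 -c "
from look import *
look(['bottle_model'],save='b')
look(['square_model','pin'],('top',))
go((.5213,.0522,.100),-64.7)"
```

```text
wrist bottle_model 0.88 top 0.1408 nominal 0.14 775 rect [522.2  52.8  31.2  33.2] 25.5 enc [521.6  52.4  16.8]
top square_model 0.18 top 0.0866 nominal 0.13 464 rect [ 737.8 -151.4   52.8   54.1] 85.6 enc [ 738.6 -151.3   27.9]
now [0.5218 0.051  0.23  ] psi -64.7 | shift [ 1.3e-01 -1.3e-03 -1.0e-04] turn [-0.02  0.   -0.  ] | shift after turn [ 1.3e-01 -1.3e-03 -1.0e-04]
```

View pics/b.png

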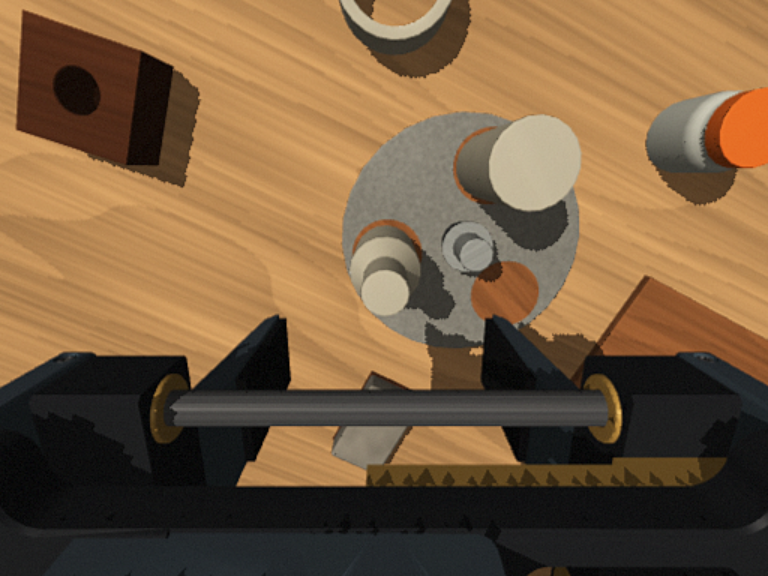

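Call:
arm_command(deltas=[0.05,-0.001,0,0,0,0,0.0912,0.045,0,0,0,0,0,0.08,0.025,0,0,0,0,0,0.07,0.01,0,0,0,0,0,0.06,0,0,0,0,0,0,0.05,0,0,0,0,0,0,0.025,0,0,0,0,0,0,0.025,0,0,0,0,0,0,0.025,0,0,0,0,0,0,0.025,0,0,0,0,0,0,0.025])

```text
clock: 10.78
tool_pos: [0.5222, 0.0525, 0.1008]
orientation: [2.567, 1.569, -0.132]
contact_force: [0.1, -3.0, 7.4]
opening: 0.37
```

```bash
python3 -c "
from h import *
print(env.get_obs()['opening'],env.get_obs()['contact_force'])
go((.57,-.31,.16),-64.7)"
```

```text
0.37030760304650784 [ 0.07033556 -3.01100258  7.40049444]
now [0.5222 0.0525 0.1008] psi -64.6 | shift [-0.059   0.3481  0.1119] turn [ 0.05 -0.1  -0.06] | shift after turn [-0.0592  0.3481  0.1117]
```

Call:
arm_command(deltas=[-0.01,0,0,0,0,0,0.025,-0.03,0,0,0,0,0,0.025,-0.05,0,0,0,0,0,0.025,0,0.029,0.009,0,0,0,0.025,0,0.05,0.016,0,0,0,0.025,0,0.057,0.0185,0,0,0,0.025,0,0.057,0.0185,0,0,0,0.025,0,0.057,0.0185,0,0,0,0.025,0,0.05,0.016,0,0,0,0.025,0,0.03,0.01,0,0,0,0.025])

```text
clock: 12.02
tool_pos: [0.5662, -0.2937, 0.1903]
orientation: [1.551, 1.571, -1.15]
contact_force: [0.3, 1.5, -2.5]
opening: 0.369
```

Call:
arm_command(deltas=[0,0.018,0.006,0,0,0,0.025,0,0,0,0,0,0,0.025,0.03,0,0,0,0,0,0.025,0,0,0,0,0,0,0.025])

```text
clock: 12.52
tool_pos: [0.5675, -0.3078, 0.1584]
orientation: [-1.079, 1.566, 2.506]
contact_force: [-0.1, 0.3, -1.9]
opening: 0.369
```

```bash
python3 -c "
from h import *
print(env.get_obs()['opening'],env.get_obs()['contact_force'])
go((.57,-.31,.1035),-64.7)"
```

```text
0.36906943853190166 [-0.14221163  0.26185023 -1.88752315]
now [ 0.5675 -0.3078  0.1584] psi -64.6 | shift [ 0.0549  0.0032 -0.0014] turn [0.11 0.12 0.23] | shift after turn [ 0.0549  0.003  -0.0013]
```

Call:
arm_command(deltas=[0.03,0,0,0,0,0,0.025,0.016,0,0,0,0,0,0.025,0.007,0,0,0,0,0,0.025,0.003,0,0,0,0,0,0.025,0,0,0,0,0,0,0.025,0,0,0,0,0,0,0.05,0,0,0,0,0,0,0.06,0,0,0,0,0,0,0.07,-0.04,0,0,0,0,0,0.0912,-0.05,0,0,0,0,0,0.0912])

```text
clock: 13.78
tool_pos: [0.5682, -0.3097, 0.1942]
orientation: [-1.044, 1.569, 2.54]
contact_force: [0.0, -0.9, 0.5]
opening: 0.886
```

```bash
python3 -c "
from look import *
look(['bottle_model','square_model'],('scene','top'))
go((.639,.0015,.23),-64.7)"
```

```text
scene bottle_model 0.81 top 0.1419 nominal 0.14 90 rect [ 574.1 -310.1   31.    29.5] 46.2 enc [ 572.9 -309.4   16.3]
scene square_model 0.92 top 0.1327 nominal 0.13 231 rect [ 464.6 -245.1   50.3   50.8] 24.5 enc [ 465.6 -244.6   32.1]
top bottle_model 0.75 top 0.0997 nominal 0.14 30 rect [ 560.8 -294.6   27.4    7.3] 21.3 enc [ 561.9 -297.6   13.7]
top square_model 0.68 top 0.1335 nominal 0.13 632 rect [ 459.5 -245.2   49.3   49.4] 25.2 enc [ 459.5 -245.    33.5]
now [ 0.5682 -0.3097  0.193 ] psi -64.7 | shift [-0.0368 -0.251  -0.1972] turn [0.05 0.04 0.07] | shift after turn [-0.037  -0.2511 -0.197 ]
```

Call:
arm_command(deltas=[-0.037,0,0,0,0,0,0.0912,0,-0.021,-0.017,0,0,0,0.0912,0,-0.046,-0.036,0,0,0,0.0912,0,-0.046,-0.036,0,0,0,0.0912,0,-0.046,-0.036,0,0,0,0.0912,0,-0.046,-0.036,0,0,0,0.0912,0,-0.03,-0.024,0,0,0,0.0912,0,-0.016,-0.012,0,0,0,0.0912,0,0,0,0,0,0,0.0912,0,0,0,0,0,0,0.0912])

```text
clock: 15.32
tool_pos: [0.639, -0.0, 0.2305]
orientation: [-0.047, 1.57, -2.747]
contact_force: [0.0, 0.7, 0.5]
opening: 0.996
```

```bash
python3 -c "
from look import *
look(['round_model'])
go((.639,.0015,.09),-64.7)"
```

```text
wrist round_model 0.8 top 0.1361 nominal 0.135 2371 rect [639.5   2.   58.4  58.6] 86.7 enc [639.4   1.9  29.7]
now [ 6.391e-01 -2.000e-04  2.308e-01] psi -64.7 | shift [ 0.1408 -0.0015 -0.0007] turn [-0.03  0.02  0.  ] | shift after turn [ 0.1408 -0.0015 -0.0006]
```

Call:
arm_command(deltas=[0.05,-0.0015,-0.001,0,0,0,0.0912,0.05,0,0,0,0,0,0.0912,0.03,0,0,0,0,0,0.0912,0.011,0,0,0,0,0,0.0912,0,0,0,0,0,0,0.0912,0,0,0,0,0,0,0.05,0,0,0,0,0,0,0.05,0,0,0,0,0,0,0.05,0,0,0,0,0,0,0.05])

```text
clock: 16.55
tool_pos: [0.6399, 0.0029, 0.0904]
orientation: [2.518, 1.57, -0.181]
contact_force: [0.2, 0.3, 3.4]
opening: 0.654
```

```bash
python3 -c "
from h import *
print(env.get_obs()['opening'],env.get_obs()['contact_force'])
go((.46,-.375,.17),-64.7)"
```

```text
0.654322197431075 [0.20166031 0.26634081 3.42757964]
now [0.6399 0.0029 0.0904] psi -64.6 | shift [-0.0797  0.2645  0.3243] turn [ 0.05 -0.04 -0.03] | shift after turn [-0.0796  0.2648  0.3241]
```

Call:
arm_command(deltas=[-0.01,0,0,0,0,0,0.05,-0.035,0,0,0,0,0,0.05,-0.05,0,0,0,0,0,0.05,-0.05,0.0125,0.0155,0,0,0,0.05,0,0.03,0.037,0,0,0,0.05,0,0.038,0.0465,0,0,0,0.05,0,0.038,0.0465,0,0,0,0.05,0,0.038,0.0465,0,0,0,0.05,0,0.038,0.0465,0,0,0,0.05,0,0.035,0.043,0,0,0,0.05])

```text
clock: 17.8
tool_pos: [0.4821, -0.3266, 0.2354]
orientation: [2.802, 1.571, 0.103]
contact_force: [1.9, -0.0, -3.2]
opening: 0.651
```

Call:
arm_command(deltas=[0,0.022,0.027,0,0,0,0.05,0,0.013,0.016,0,0,0,0.05,0,0,0,0,0,0,0.05,0.04,0,0,0,0,0,0.05,0.04,0,0,0,0,0,0.05,0,0,0,0,0,0,0.05,0,0,0,0,0,0,0.05])

```text
clock: 18.68
tool_pos: [0.4605, -0.3749, 0.1564]
orientation: [2.023, 1.569, -0.675]
contact_force: [-0.3, 0.7, -3.0]
opening: 0.655
```

```bash
python3 -c "
from h import *
print(env.get_obs()['opening'],env.get_obs()['contact_force'])
go((.46,-.375,.0929),-64.7)"
```

```text
0.65450451975888 [-0.31307636  0.72767647 -3.01161986]
now [ 0.4605 -0.3749  0.1564] psi -64.6 | shift [ 0.0635 -0.0002  0.0005] turn [ 0.1  -0.04 -0.07] | shift after turn [ 0.0635 -0.0001  0.0005]
```

Call:
arm_command(deltas=[0.035,0,0,0,0,0,0.05,0.018,0,0,0,0,0,0.05,0.007,0,0,0,0,0,0.05,0.0035,0,0,0,0,0,0.05,0,0,0,0,0,0,0.05,0,0,0,0,0,0,0.07,0,0,0,0,0,0,0.08,0,0,0,0,0,0,0.0912,-0.04,0,0,0,0,0,0.0912,-0.05,0,0,0,0,0,0.0912])

```text
clock: 19.92
tool_pos: [0.459, -0.3745, 0.1818]
orientation: [-1.233, 1.568, 2.351]
contact_force: [0.8, -0.1, 0.9]
opening: 0.998
```

Call:
arm_command(deltas=[-0.04,0,0,0,0,0,0.0912,0,0,0,0,0,0,0.0912,0,0,0,0,0,0,0.0912])

```text
clock: 20.3
tool_pos: [0.4593, -0.3747, 0.2208]
orientation: [-1.225, 1.57, 2.359]
contact_force: [0.4, 0.4, -0.2]
opening: 1.004
```

```bash
python3 -c "
from look import *
look(['bottle_model','square_model','round_model','pin'],('scene','top'),save='s1')
go((.5665,-.0085,.20),-64.7)"
```

```text
scene bottle_model 0.92 top 0.142 nominal 0.14 98 rect [ 573.2 -310.1   32.1   32.4] 36.0 enc [ 571.9 -310.8   17.8]
scene round_model 0.9 top 0.1377 nominal 0.135 238 rect [ 463.6 -376.7   58.1   57.6] 36.8 enc [ 463.2 -376.8   31.4]
scene pin 0.58 top 0.0836 nominal 0.083 74 rect [571.2  -9.5  25.9  24.4] 61.5 enc [570.5  -9.3  13.6]
top bottle_model 0.81 top 0.143 nominal 0.14 236 rect [ 567.8 -311.1   31.7   32.6] 64.2 enc [ 567.5 -311.2   16.9]
top square_model 0.73 top 0.0144 nominal 0.13 4276 rect [ 513.5 -309.3  219.7  197.1] 88.5 enc [ 512.7 -307.4  143.6]
top round_model 0.95 top 0.1388 nominal 0.135 576 rect [ 463.9 -373.6   46.7   59.3] 31.5 enc [ 459.2 -376.4   29.7]
top pin 0.72 top 0.0846 nominal 0.083 113 rect [565.5 -10.5  25.8  23.5] 87.4 enc [565.6 -10.1  13.5]
now [ 0.4595 -0.375   0.2212] psi -64.7 | shift [ 0.0213 -0.2854 -0.2536] turn [0.05 0.01 0.02] | shift after turn [ 0.0212 -0.2856 -0.2533]
```

View pics/s1.png

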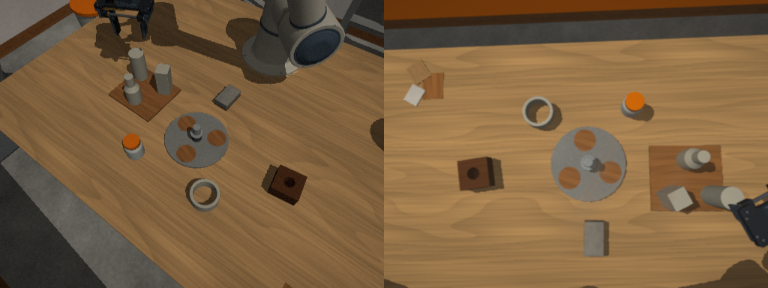

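Call:
arm_command(deltas=[0,-0.02,-0.018,0,0,0,0.0912,0,-0.042,-0.037,0,0,0,0.0912,0,-0.042,-0.037,0,0,0,0.0912,0,-0.042,-0.037,0,0,0,0.0912,0,-0.042,-0.037,0,0,0,0.0912,0,-0.042,-0.037,0,0,0,0.0912,0.01,-0.035,-0.032,0,0,0,0.0912,0.011,-0.02,-0.018,0,0,0,0.0912,0,0,0,0,0,0,0.0912,0,0,0,0,0,0,0.0912])

```text
clock: 22.05
tool_pos: [0.5661, -0.0096, 0.2006]
orientation: [1.217, 1.571, -1.482]
contact_force: [0.6, -0.8, 0.4]
opening: 0.994
```

```bash
python3 -c "
from look import *
look(['pin','pin_block'])
go((.5665,-.009,.05),-64.7)"
```

```text
wrist pin 0.73 top 0.0837 nominal 0.083 438 rect [566.7  -8.6  26.3  26.6] 7.5 enc [566.5  -8.8  13.8]
wrist pin_block 0.55 top 0.0506 nominal 0.05 988 rect [548.6 297.4  89.9  14. ] 8.3 enc [548.7 297.1  45.1]
now [ 0.5662 -0.01    0.2008] psi -64.7 | shift [ 0.1508 -0.0009 -0.0007] turn [-0.01 -0.02 -0.02] | shift after turn [ 0.1508 -0.0008 -0.0007]
```

Call:
arm_command(deltas=[0.05,-0.001,-0.0005,0,0,0,0.08,0.05,0,0,0,0,0,0.07,0.035,0,0,0,0,0,0.06,0.014,0,0,0,0,0,0.05,0,0,0,0,0,0,0.045,0,0,0,0,0,0,0.02,0,0,0,0,0,0,0.02,0,0,0,0,0,0,0.02,0,0,0,0,0,0,0.02], grip_force=35)

```text
clock: 23.32
tool_pos: [0.5672, -0.0082, 0.0527]
orientation: [2.516, 1.568, -0.183]
contact_force: [-0.6, -2.4, 9.1]
opening: 0.3
```

Call:
arm_command(deltas=[-0.005,0,0,0,0,0,0.02,-0.015,0,0,0,0,0,0.02,-0.02,0,0,0,0,0,0.02,-0.04,0,0,0,0,0,0.02,-0.04,0,0,0,0,0,0.02,0,0,0,0,0,0,0.02])

```text
clock: 24.08
tool_pos: [0.5676, -0.008, 0.1747]
orientation: [2.615, 1.566, -0.084]
contact_force: [0.4, 0.4, -3.3]
opening: 0.302
```

```bash
python3 -c "
from look import *
look(['pin_block'],('wrist','top'))
print(env.get_obs()['opening'],env.get_obs()['contact_force'])
go((.543,.336,.16),-64.7)"
```

```text
wrist pin_block 0.69 top 0.0361 nominal 0.05 319 rect [549.6 292.1  89.5   5. ] 8.8 enc [549.3 293.9  44.8]
top pin_block 0.95 top 0.0521 nominal 0.05 1189 rect [542.4 335.3  89.9  90.4] 7.3 enc [541.6 334.   60.4]
0.29666904266446165 [-0.21590621  0.23672387 -3.75909512]
now [ 0.5653 -0.0079  0.1704] psi -64.7 | shift [ 0.0106 -0.3203 -0.1271] turn [0.05 0.1  0.07] | shift after turn [ 0.0104 -0.3204 -0.1268]
```

Call:
arm_command(deltas=[0,-0.025,-0.01,0,0,0,0.02,0,-0.046,-0.018,0,0,0,0.02,0,-0.05,-0.02,0,0,0,0.02,0,-0.05,-0.02,0,0,0,0.02,0,-0.05,-0.02,0,0,0,0.02,0,-0.046,-0.018,0,0,0,0.02,0,-0.033,-0.013,0,0,0,0.02,0,-0.02,-0.008,0,0,0,0.02,0,0,0,0,0,0,0.02,0,0,0,0,0,0,0.02])

```text
clock: 25.52
tool_pos: [0.5439, 0.3345, 0.1709]
orientation: [0.298, 1.57, -2.402]
contact_force: [-0.1, -0.3, -3.6]
opening: 0.299
```

```bash
python3 -c "
from look import *
look(['pin_block'],('wrist','scene'),save='pb')
c=env.camera('wrist'); P=pts(c); Q=P[(abs(P[:,2]-.05)<.004)&(abs(P[:,1]-.336)<.08)&(abs(P[:,0]-.543)<.08)]; print(len(Q),rect(Q))
print(env.get_obs()['opening'],env.get_obs()['contact_force'])
go((.5445,.3365,.0617),-64.7)"
```

```text
wrist pin_block 0.77 top 0.0511 nominal 0.05 4037 rect [543.7 336.9  90.2  90.1] 7.3 enc [544.9 337.8  61.5]
scene pin_block 0.96 top 0.0517 nominal 0.05 1032 rect [546.7 335.6  91.1  90.1] 7.2 enc [548.  336.2  62.2]
4097 ((543.5759887695312, 336.77374267578125), (90.4952621459961, 90.27397918701172), 7.3874969482421875)
0.30340919035141056 [-0.70315173  1.5760839  -3.10069173]
now [0.5442 0.3348 0.1715] psi -64.7 | shift [ 0.1098 -0.0014 -0.001 ] turn [-0.01  0.   -0.  ] | shift after turn [ 0.1098 -0.0014 -0.001 ]
```

View pics/pb.png

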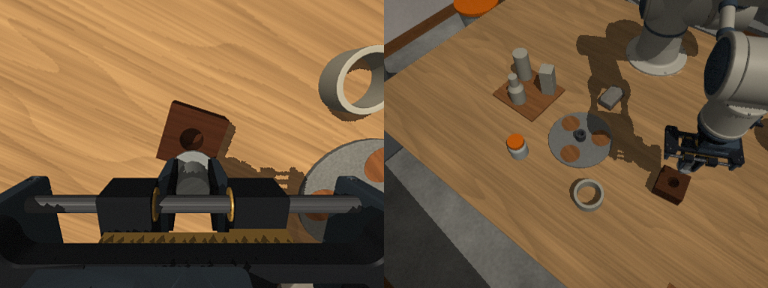

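Call:
arm_command(deltas=[0.04,-0.002,-0.0004,0,0,0,0.02,0.03,0,0,0,0,0,0.02,0.02,0,0,0,0,0,0.02,0.01,0,0,0,0,0,0.02,0.004,0,0,0,0,0,0.02,0.004,0,0,0,0,0,0.02,0,0,0,0,0,0,0.02])

```text
clock: 26.65
tool_pos: [0.5436, 0.3376, 0.0637]
orientation: [-3.132, 1.57, 0.452]
contact_force: [0.3, -1.0, -4.0]
opening: 0.301
```

```bash
python3 -c "
from h import *
print(env.get_obs()['opening'],env.get_obs()['contact_force'])
go((.5437,.3368,.0607),-64.7)"
```

```text
0.3012059707645162 [ 0.26771745 -0.9769208  -3.95982007]
now [0.5436 0.3376 0.0637] psi -64.7 | shift [0.003  0.0007 0.0003] turn [ 0.05 -0.03  0.  ] | shift after turn [0.003  0.0007 0.0003]
```

Call:
arm_command(deltas=[0.002,0,0,0,0,0,0.02,0.0015,0,0,0,0,0,0.02,0,0,0,0,0,0,0.02,0,0,0,0,0,0,0.045,0,0,0,0,0,0,0.06,0,0,0,0,0,0,0.07,-0.03,0,0,0,0,0,0.08,-0.05,0,0,0,0,0,0.0912,-0.05,0,0,0,0,0,0.0912,-0.02,0,0,0,0,0,0.0912])

```text
clock: 27.9
tool_pos: [0.5445, 0.338, 0.2132]
orientation: [-3.116, 1.567, 0.468]
contact_force: [0.5, -0.2, -0.6]
opening: 0.994
```

```bash
python3 -c "
from look import *
look(['pin'],('wrist','scene','top'),save='pin')
go((.46,-.375,.23),-64.7)"
```

```text
wrist pin 0.84 top 0.0917 nominal 0.083 431 rect [542.7 337.9  26.6  26.7] 26.0 enc [542.7 337.9  13.8]
scene pin 0.52 top 0.0917 nominal 0.083 105 rect [546.2 336.5  24.6  26.5] 38.8 enc [545.4 336.4  13.9]
top pin 0.59 top 0.0921 nominal 0.083 118 rect [540.6 335.5  22.7  26.6] 40.2 enc [540.9 336.1  13.6]
now [0.5428 0.3372 0.2085] psi -64.7 | shift [-0.0207  0.6081  0.3798] turn [ 0.05  0.13 -0.  ] | shift after turn [-0.0215  0.6085  0.3793]
```

View pics/pin.png

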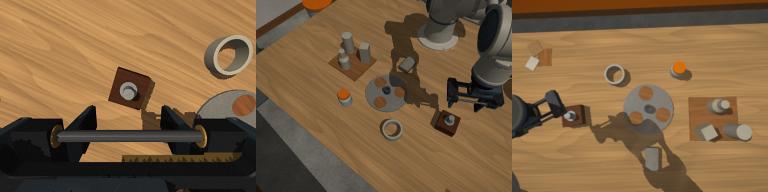

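Call:
arm_command(deltas=[-0.022,0.021,0.014,0,0,0,0.0912,0,0.045,0.028,0,0,0,0.0912,0,0.051,0.032,0,0,0,0.0912,0,0.051,0.032,0,0,0,0.0912,0,0.051,0.032,0,0,0,0.0912,0,0.051,0.032,0,0,0,0.0912,0,0.051,0.032,0,0,0,0.0912,0,0.051,0.032,0,0,0,0.0912,0,0.051,0.032,0,0,0,0.0912,0,0.051,0.032,0,0,0,0.0912])

```text
clock: 29.45
tool_pos: [0.4762, -0.2202, 0.2309]
orientation: [-1.054, 1.569, 2.53]
contact_force: [1.8, 1.3, -0.1]
opening: 1.001
```

Call:
arm_command(deltas=[0,0.051,0.032,0,0,0,0.0912,0,0.045,0.028,0,0,0,0.0912,0,0.026,0.014,0,0,0,0.0912,0,0.012,0.007,0,0,0,0.0912,0,0,0,0,0,0,0.0912,0,0,0,0,0,0,0.0912])

```text
clock: 30.2
tool_pos: [0.4614, -0.3729, 0.2317]
orientation: [-1.478, 1.57, 2.107]
contact_force: [0.4, 0.1, 0.3]
opening: 0.999
```

```bash
python3 -c "
from look import *
look(['round_model','bottle_model','square_model'])
go((.4597,-.3748,.0929),-64.7)"
```

```text
wrist round_model 0.6 top 0.1381 nominal 0.135 2362 rect [ 459.4 -376.1   58.8   58.8] 64.1 enc [ 459.3 -376.2   29.9]
wrist bottle_model 0.93 top 0.1428 nominal 0.14 1198 rect [ 567.7 -311.1   33.3   32.6] 25.8 enc [ 568.  -310.8   17.1]
wrist square_model 0.8 top 0.133 nominal 0.13 2462 rect [ 460.  -244.8   49.2   50.5] 25.4 enc [ 460.3 -244.9   34. ]
now [ 0.4615 -0.3734  0.2321] psi -64.6 | shift [0.1392 0.0005 0.0022] turn [ 0.11 -0.   -0.  ] | shift after turn [0.1392 0.0005 0.0022]
```

Call:
arm_command(deltas=[0.05,0.001,0.0022,0,0,0,0.0912,0.05,0,0,0,0,0,0.0912,0.03,0,0,0,0,0,0.0912,0.0092,0,0,0,0,0,0.0912,0,0,0,0,0,0,0.0912,0,0,0,0,0,0,0.05,0,0,0,0,0,0,0.05,0,0,0,0,0,0,0.05,0,0,0,0,0,0,0.05], grip_force=30)

```text
clock: 31.52
tool_pos: [0.4599, -0.3763, 0.0931]
orientation: [1.873, 1.57, -0.827]
contact_force: [-0.6, -0.9, 5.1]
opening: 0.656
```

```bash
python3 -c "
from h import *
print(env.get_obs()['opening'],env.get_obs()['contact_force'])
go((.6399,.0029,.20),-64.7)"
```

```text
0.6557160042604552 [-0.57063869 -0.89034879  5.13647556]
now [ 0.4599 -0.3763  0.0931] psi -64.7 | shift [-0.107  -0.2655 -0.325 ] turn [ 0.05 -0.01 -0.04] | shift after turn [-0.1069 -0.2659 -0.3248]
```

Call:
arm_command(deltas=[-0.01,0,0,0,0,0,0.05,-0.035,0,0,0,0,0,0.05,-0.05,0,0,0,0,0,0.05,-0.05,-0.0125,-0.0155,0,0,0,0.05,0,-0.03,-0.037,0,0,0,0.05,0,-0.038,-0.0465,0,0,0,0.05,0,-0.038,-0.0465,0,0,0,0.05,0,-0.038,-0.0465,0,0,0,0.05,0,-0.038,-0.0465,0,0,0,0.05,0,-0.035,-0.043,0,0,0,0.05])

```text
clock: 32.78
tool_pos: [0.6162, -0.046, 0.2381]
orientation: [-0.645, 1.571, 2.939]
contact_force: [0.9, -1.2, -2.9]
opening: 0.654
```

Call:
arm_command(deltas=[0,-0.022,-0.027,0,0,0,0.05,0,-0.014,-0.017,0,0,0,0.05,0,0,0,0,0,0,0.05,0.04,0,0,0,0,0,0.05,0.04,0,0,0,0,0,0.05,0,0,0,0,0,0,0.05,0,0,0,0,0,0,0.05])

```text
clock: 33.65
tool_pos: [0.6409, 0.0024, 0.1594]
orientation: [2.529, 1.569, -0.171]
contact_force: [0.0, 0.4, -3.2]
opening: 0.653
```

```bash
python3 -c "
from h import *
print(env.get_obs()['opening'],env.get_obs()['contact_force'])
go((.6399,.0025,.0912),-64.7)"
```

```text
0.652562453311237 [ 0.02067702  0.37425095 -3.19410592]
now [0.6409 0.0024 0.1594] psi -64.7 | shift [ 0.0682 -0.0005  0.0009] turn [ 0.   -0.08 -0.05] | shift after turn [ 0.0682 -0.0005  0.0008]
```

Call:
arm_command(deltas=[0.035,0,0.0008,0,0,0,0.05,0.022,0,0,0,0,0,0.05,0.008,0,0,0,0,0,0.05,0.0035,0,0,0,0,0,0.05,0,0,0,0,0,0,0.05,0,0,0,0,0,0,0.07,0,0,0,0,0,0,0.08,0,0,0,0,0,0,0.0912,-0.04,0,0,0,0,0,0.0912,-0.05,0,0,0,0,0,0.0912])

```text
clock: 34.9
tool_pos: [0.6387, 0.003, 0.1794]
orientation: [-0.531, 1.568, 3.053]
contact_force: [0.3, 1.1, -0.1]
opening: 0.999
```

Call:
arm_command(deltas=[-0.05,0,0,0,0,0,0.0912,0,0,0,0,0,0,0.0912,0,0,0,0,0,0,0.0912])

```text
clock: 35.28
tool_pos: [0.6392, 0.0029, 0.2288]
orientation: [-0.415, 1.57, -3.114]
contact_force: [0.0, -0.1, 0.1]
opening: 0.996
```

```bash
python3 -c "
from look import *
look(['round_model'],('wrist','top'))
go((.568,-.3100,.23),-64.7)"
```

```text
wrist round_model 0.69 top 0.1361 nominal 0.135 2386 rect [640.2   3.   58.9  57.6] 5.0 enc [640.2   3.   29.7]
top round_model 0.61 top 0.1368 nominal 0.135 231 rect [622.7  -6.   22.6  54.3] 26.1 enc [630.5  -2.1  27.2]
now [0.6389 0.0029 0.228 ] psi -64.7 | shift [-0.0019  0.2524  0.1981] turn [0.05 0.1  0.06] | shift after turn [-0.002   0.2526  0.1978]
```

Call:
arm_command(deltas=[0,0.021,0.017,0,0,0,0.0912,0,0.046,0.036,0,0,0,0.0912,0,0.046,0.036,0,0,0,0.0912,0,0.046,0.036,0,0,0,0.0912,0,0.046,0.036,0,0,0,0.0912,0,0.031,0.024,0,0,0,0.0912,0,0.0165,0.013,0,0,0,0.0912,0,0,0,0,0,0,0.0912,0,0,0,0,0,0,0.0912])

```text
clock: 36.6
tool_pos: [0.5689, -0.3088, 0.2289]
orientation: [-1.48, 1.57, 2.105]
contact_force: [0.7, 0.4, -0.6]
opening: 0.998
```

```bash
python3 -c "
from look import *
look(['bottle_model'])
go((.568,-.3103,.1032),-64.7)"
```

```text
wrist bottle_model 0.68 top 0.1428 nominal 0.14 797 rect [ 568.4 -310.6   33.3   32. ] 25.9 enc [ 568.4 -310.8   16.8]
now [ 0.569  -0.3087  0.2292] psi -64.6 | shift [0.126  0.001  0.0016] turn [ 0.13 -0.    0.02] | shift after turn [0.126  0.001  0.0016]
```

Call:
arm_command(deltas=[0.05,0.001,0.0015,0,0,0,0.0912,0.045,0,0,0,0,0,0.08,0.022,0,0,0,0,0,0.07,0.009,0,0,0,0,0,0.06,0,0,0,0,0,0,0.05,0,0,0,0,0,0,0.025,0,0,0,0,0,0,0.025,0,0,0,0,0,0,0.025,0,0,0,0,0,0,0.025,0,0,0,0,0,0,0.025])

```text
clock: 37.95
tool_pos: [0.5681, -0.3118, 0.1042]
orientation: [2.247, 1.569, -0.452]
contact_force: [-1.3, 1.3, 7.4]
opening: 0.369
```

```bash
python3 -c "
from h import *
print(env.get_obs()['opening'],env.get_obs()['contact_force'])
go((.5222,.0525,.19),-64.7)"
```

```text
0.3685427730309184 [-1.30610258  1.34205179  7.4369172 ]
now [ 0.5681 -0.3118  0.1042] psi -64.7 | shift [-0.0861 -0.3488 -0.1145] turn [ 0.05 -0.05 -0.06] | shift after turn [-0.0858 -0.3489 -0.1142]
```

Call:
arm_command(deltas=[-0.01,0,0,0,0,0,0.025,-0.03,0,0,0,0,0,0.025,-0.05,0,0,0,0,0,0.025,0,-0.029,-0.0095,0,0,0,0.025,0,-0.05,-0.0164,0,0,0,0.025,0,-0.057,-0.0187,0,0,0,0.025,0,-0.057,-0.0187,0,0,0,0.025,0,-0.057,-0.0187,0,0,0,0.025,0,-0.05,-0.0164,0,0,0,0.025,0,-0.031,-0.01,0,0,0,0.025])

```text
clock: 39.2
tool_pos: [0.5233, 0.0361, 0.1939]
orientation: [3.071, 1.57, 0.373]
contact_force: [0.0, -1.2, -3.4]
opening: 0.372
```

Call:
arm_command(deltas=[0,-0.018,-0.006,0,0,0,0.025,0,0,0,0,0,0,0.025,0.03,0,0,0,0,0,0.025,0,0,0,0,0,0,0.025,0,0,0,0,0,0,0.025])

```text
clock: 39.83
tool_pos: [0.5221, 0.052, 0.1639]
orientation: [2.379, 1.57, -0.321]
contact_force: [0.7, -0.2, -2.5]
opening: 0.367
```

```bash
python3 -c "
from h import *
print(env.get_obs()['opening'],env.get_obs()['contact_force'])
go((.5222,.0525,.1027),-64.7)"
```

```text
0.36685660804226367 [ 0.65030897 -0.17349099 -2.5076242 ]
now [0.5221 0.052  0.1639] psi -64.7 | shift [ 0.0612 -0.0004 -0.0002] turn [-0.   -0.02 -0.02] | shift after turn [ 0.0612 -0.0004 -0.0003]
```

Call:
arm_command(deltas=[0.035,-0.0004,0,0,0,0,0.025,0.016,0,0,0,0,0,0.025,0.007,0,0,0,0,0,0.025,0.0035,0,0,0,0,0,0.025,0,0,0,0,0,0,0.025,0,0,0,0,0,0,0.05,0,0,0,0,0,0,0.06,0,0,0,0,0,0,0.07,-0.04,0,0,0,0,0,0.08,-0.05,0,0,0,0,0,0.0912])

```text
clock: 41.08
tool_pos: [0.5208, 0.0531, 0.1922]
orientation: [-0.453, 1.569, 3.131]
contact_force: [1.2, 0.2, 0.2]
opening: 0.888
```

Call:
arm_command(deltas=[-0.04,0,0,0,0,0,0.0912,0,0,0,0,0,0,0.0912,0,0,0,0,0,0,0.0912])

```text
clock: 41.45
tool_pos: [0.5211, 0.0531, 0.2312]
orientation: [-0.464, 1.57, 3.12]
contact_force: [-0.7, -0.7, -0.5]
opening: 0.999
```

```bash
python3 -c "
from look import *
look(['bottle_model'],('wrist','scene'))
go((.4597,-.2447,.23),-64.7)"
```

```text
wrist bottle_model 0.63 top 0.1409 nominal 0.14 782 rect [522.2  54.3  32.9  32.4] 26.0 enc [522.2  54.3  16.8]
scene bottle_model 0.61 top 0.14 nominal 0.14 119 rect [527.   53.7  30.2  31.5] 86.2 enc [526.8  53.9  16.5]
now [0.521  0.0531 0.2307] psi -64.6 | shift [0.0008 0.2429 0.1829] turn [0.05 0.1  0.05] | shift after turn [0.0007 0.2431 0.1827]
```

Bottle is back within about 2 mm. Now the square.

Call:
arm_command(deltas=[0,0.02,0.015,0,0,0,0.0912,0,0.044,0.033,0,0,0,0.0912,0,0.044,0.033,0,0,0,0.0912,0,0.044,0.033,0,0,0,0.0912,0,0.044,0.033,0,0,0,0.0912,0,0.03,0.0227,0,0,0,0.0912,0,0.017,0.013,0,0,0,0.0912,0,0,0,0,0,0,0.0912,0,0,0,0,0,0,0.0912])

```text
clock: 42.78
tool_pos: [0.4603, -0.2439, 0.2313]
orientation: [-1.283, 1.57, 2.301]
contact_force: [0.2, 0.0, 0.5]
opening: 0.999
```

```bash
python3 -c "
from look import *
look(['square_model'])
go((.4597,-.2447,.0845),-64.7)"
```

```text
wrist square_model 0.57 top 0.133 nominal 0.13 2074 rect [ 460.  -244.4   49.7   49.9] 25.2 enc [ 460.5 -244.3   33.7]
now [ 0.4605 -0.2437  0.2315] psi -64.6 | shift [0.147  0.0006 0.0011] turn [0.11 0.01 0.03] | shift after turn [0.147  0.0005 0.0012]
```

Call:
arm_command(deltas=[0.05,0.0005,0.001,0,0,0,0.0912,0.05,0,0,0,0,0,0.0912,0.035,0,0,0,0,0,0.0912,0.012,0,0,0,0,0,0.0912,0,0,0,0,0,0,0.0912,0,0,0,0,0,0,0.04,0,0,0,0,0,0,0.04,0,0,0,0,0,0,0.04,0,0,0,0,0,0,0.04,0,0,0,0,0,0,0.04])

```text
clock: 44.12
tool_pos: [0.4598, -0.2456, 0.0849]
orientation: [2.063, 1.571, -0.636]
contact_force: [-0.3, 0.7, 4.0]
opening: 0.549
```

```bash
python3 -c "
from h import *
print(env.get_obs()['opening'],env.get_obs()['contact_force'])
go((.5357,-.0753,.15),-64.7)"
```

```text
0.5489418933300765 [-0.30137334  0.68863643  4.00519047]
now [ 0.4598 -0.2456  0.0849] psi -64.7 | shift [-0.0651 -0.1214 -0.1415] turn [ 0.04 -0.01 -0.01] | shift after turn [-0.0651 -0.1216 -0.1414]
```

Call:
arm_command(deltas=[-0.01,0,0,0,0,0,0.04,-0.025,0,0,0,0,0,0.04,-0.025,0,0,0,0,0,0.04,0,-0.02,-0.023,0,0,0,0.04,0,-0.03,-0.035,0,0,0,0.04,0,-0.03,-0.035,0,0,0,0.04,0,-0.025,-0.03,0,0,0,0.04,0,-0.0165,-0.0185,0,0,0,0.04,0,0,0,0,0,0,0.04,0,0,0,0,0,0,0.04])

```text
clock: 45.38
tool_pos: [0.5353, -0.0755, 0.1449]
orientation: [-0.034, 1.57, -2.733]
contact_force: [0.3, -0.3, -3.5]
opening: 0.549
```

```bash
python3 -c "
from h import *
print(env.get_obs()['opening'],env.get_obs()['contact_force'])
go((.5357,-.0753,.0834),-64.7)"
```

```text
0.5488273955085361 [ 0.2928043  -0.3258092  -3.53937384]
now [ 0.5353 -0.0755  0.1449] psi -64.6 | shift [ 0.0615 -0.     -0.0005] turn [0.06 0.02 0.  ] | shift after turn [ 0.0615 -0.     -0.0004]
```

Call:
arm_command(deltas=[0.035,0,0,0,0,0,0.04,0.016,0,0,0,0,0,0.04,0.007,0,0,0,0,0,0.04,0.0035,0,0,0,0,0,0.04,0,0,0,0,0,0,0.04,0,0,0,0,0,0,0.07,0,0,0,0,0,0,0.08,0,0,0,0,0,0,0.0912,-0.04,0,0,0,0,0,0.0912,-0.05,0,0,0,0,0,0.0912])

```text
clock: 46.62
tool_pos: [0.5349, -0.075, 0.1737]
orientation: [-0.7, 1.569, 2.884]
contact_force: [0.3, 0.9, 0.6]
opening: 0.993
```

Call:
arm_command(deltas=[-0.05,0,0,0,0,0,0.0912,-0.06,0,0,0,0,0,0.0912,-0.04,0,0.02,0,0,0,0.0912,0,0,0.02,0,0,0,0.0912,0,0,0,0,0,0,0.0912,0,0,0,0,0,0,0.0912])

```text
clock: 47.38
tool_pos: [0.4992, -0.0922, 0.3222]
orientation: [-0.815, 1.569, 2.769]
contact_force: [-0.3, 0.2, 0.6]
opening: 1.003
```

```bash
python3 -c "
from look import *
look(['round_model','square_model','bottle_model','pin','pin_block'],('wrist','scene'),save='end')
print(state()[0]['tool_pos'])"
```

```text
wrist round_model 0.75 top 0.1361 nominal 0.135 2127 rect [639.5   2.5  59.1  58.1] 22.9 enc [639.7   2.8  29.9]
wrist square_model 0.86 top 0.1313 nominal 0.13 1340 rect [536.5 -74.4  48.6  49.9] 25.2 enc [536.7 -74.7  33.5]
wrist bottle_model 0.6 top 0.1408 nominal 0.14 570 rect [522.1  53.7  31.9  33.1] 25.1 enc [522.4  53.9  17. ]
wrist pin 0.65 top 0.0666 nominal 0.083 54 rect [543.8 325.4  21.4   6.1] 8.9 enc [543.4 328.4  10.7]
wrist pin_block 0.68 top 0.0509 nominal 0.05 1280 rect [538.2 314.4  73.6  50.2] 6.4 enc [538.5 314.3  43.1]
scene round_model 0.82 top 0.1361 nominal 0.135 412 rect [643.6   2.5  56.7  58.5] 65.1 enc [643.4   2.   30.1]
scene square_model 0.75 top 0.131 nominal 0.13 301 rect [571.9 -57.1 125.   51.3] 29.2 enc [571.  -54.3  66. ]
scene bottle_model 0.9 top 0.1405 nominal 0.14 117 rect [526.3  54.4  30.1  31.6] 11.2 enc [526.8  53.8  16.4]
scene pin 0.63 top 0.0916 nominal 0.083 95 rect [546.5 336.3  24.8  24.4] 49.2 enc [546.2 335.9  13.2]
scene pin_block 0.91 top 0.0518 nominal 0.05 876 rect [546.6 335.5  91.5  90. ] 7.4 enc [547.4 335.7  61.3]
[ 0.49948256 -0.09232275  0.32321613]
```

View pics/end.png

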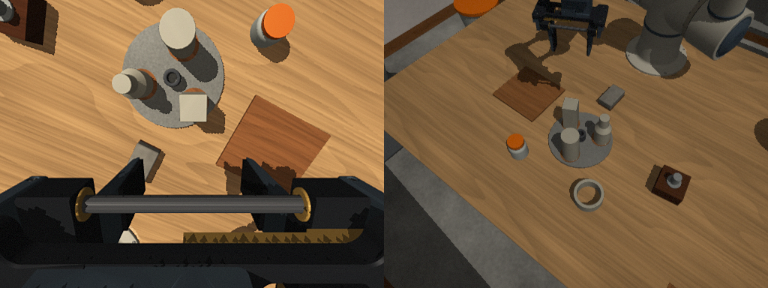

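All three models stand on the bat, each within about 2 mm of its start in the wrist view. The pin is seated in its block, and the ring and jar look untouched. Handing in.

```bash
python3 -c "
from workcell import env
print(env.job_done())"
```

```text
the job is handed in; nothing more can be done
None
```

The job is handed in, at about 47 s on the robot's clock; no verdict is reported. I moved the square, bottle and round models onto the side board and drew the pin and seated it in the block. Then I stood the round, bottle and square models back on the bat.

**Last checks**
- **Models:** the wrist camera put each one about 2 mm or less from its start, with top heights about 1 mm from nominal, so all are upright.
- **Pin:** its top measured 91.6 mm against 91 mm expected when seated. It sits about 1 mm from the block's middle.
- **Bystanders:** the casting ring and jar looked unmoved in the pictures; I did not measure them again at the end.

**Checks that disagreed**
- **Camera offset:** the scene camera read about 3–5 mm higher in x than the wrist camera throughout. I used the wrist camera, and the grasps agreed with it.
- **Bad outlines:** the networks gave a few wrong outlines, such as the scene view of the square at the end, which merged with another model. I ignored these after comparing them with the pictures.

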